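# Hold the air cleaner's cover open for a filter change

### The arm

A 6-joint arm with a two-finger parallel gripper is mounted at the origin on the work surface. World frame = base frame: x ahead of the robot, y to its left, z up, the work surface at z = 0. Lengths are in mm, angles in degrees, forces in N, time in s.
With the tool pointing down it reaches from about 300 to 850 mm from the base axis. Payload 4.2 kg.
Tool frame: the origin (TCP) lies at the very end of the fingers, on their centre line; the grasp point (between the pads) lies 19 mm behind it; z points along the fingers, y is the direction in which the jaws open and shut (so a half turn about z gives the same grasp; the last joint's range is limited). The gripper opens to 91 mm and grips with 3 to 60 N. Pads are 32 mm wide; open, the fingers measure 118 mm over their backs; the gripper's body (76 mm by 178 mm) begins 60 mm behind the grasp point.
Start: joints at [66.52, 18.312, 89.639, -0, 72.044, -1.146], TCP at [218.506, 531.882, 213.976] pointing down, gripper open.
Joint ranges: [-177.97, 177.97], [-48.28, 115.42], [12.27, 149.76], [-77.06, 257.06], [2.81, 150.46], [-146.56, 146.56]. Speed limits (degrees/s): [147.25, 147.25, 180, 180, 180, 180].

### API

Orientations are given as [roll, pitch, yaw] about the fixed x, y, z axes, in that order (R = Rz(yaw) Ry(pitch) Rx(roll)).
In Python, from workcell import telemetry, grab_frame, job gives the robot as it stands.
- The arm moves only by the tool drive_tool, never from a script. Its argument "moves" is a list of rows, each an object of numbers: "claw": the closure, from -1 (fully open) to 1 (shut); "dx", "dy", "dz": the shift along the tool's x, y, z in units of 20 mm (1.0 is 20 mm); "yaw": the turn about the tool's z in units of 0.15 rad (1.0 is 0.15 rad). In form: [{"claw": .., "dx": .., "dy": .., "dz": .., "yaw": ..}, ...]. A call has 1 to 5 rows; each row shifts and turns the pose as measured when the row begins, along the tool's axes as they then stand; what a row does not reach is not made up. A row lasts 1/8 s, in which the tool goes at most 62.5 mm and 10.7 degrees, less where a joint would pass 70% of its speed; a pose out of reach is approached as far as the arm can. A call with a number of a shift or a turn outside -1 to 1 is refused whole. A call with a gripper value outside its range is refused whole. The fingers move at their own pace and stop on an object; "grip_force" is the grip in N (left out, the last holds). Time passes only in rows, so rows that do not move let the fingers close. It gives the time, the measured TCP pose, the force and the opening at its end, in the units of the state.
- telemetry.state(): the state, without advancing time (a new reading comes with each control period).
- grab_frame(name): name is "side" or "top" or "wrist"; returns a dict with "color" (384x512x3 uint8, blue, green, red), "vertical_fov" (degrees; the focal length in pixels is half the picture's height over the tangent of half this angle, whatever the lens; pixels are square), "cx", "cy" (the principal point, pixels), "dist" ([k1, k2, p1, p2, k3] as OpenCV has them; the pictures are not rectified), "pose" (4x4, takes a point from camera to world coordinates). Camera axes: x right, y down, z forward; pixel columns grow to the right and rows downward; lengths in mm; the calibration is good to about 2 mm. A picture is of the moment at which its call begins. There is no depth.
- job.job_done(): hands the job in, once; it reports no verdict.
The state is a dict: "time_s": time; "qpos": joint angles; "qvel": joint speeds; "effort": joint torques, N m; "ee_pos": TCP position; "ee_rot": TCP orientation; "force": force on the tool from outside, world axes, zero at the start; "torque": the same for the moment, N m; "gripper_width": finger opening in mm.
Only numpy, scipy, OpenCV 4.12 (cv2) and the standard library are available. Lean on these libraries where they do the work, as an engineer would, in place of code of your own. Each camera call takes 0.05 s, during which the arm holds its last target.

### The job

I am about to change the filter in the bench air cleaner and need both hands for it: before touching the red release lever, tug the cover gently upward by its black handle to find out whether the catch inside is holding it. Only if it is caught, swing the red lever fully over to free it (if the cover comes up freely, leave the lever alone); then lift the cover by the handle at least half-way to upright and finish still gripping it, holding it open and still for me. Do not force a caught cover, and leave the glue bottle, tape measure and tape roll where they are.

Things in the scene. Friction and masses are not known exactly. Their poses are not given: they have to be found in the camera images.
- cleaner: Bench air cleaner: a grey painted sheet-steel box, 250 mm deep (x) x 400 mm wide (y) x 135 mm high, fixed to the bench, louvred grilles in front and back, a black hose collar on its +y side. Origin under its centre on the bench; its x axis points from its front (robot side) to its back (hinge side), y to its left, z up.
- cover (a joint): Angle of the white cover (0.75 kg, 256 x 408 x 10 mm), rad: 0 shut, grows as its front edge rises, stop at 1.3. No stay: let go, it falls shut. Shut, it looks the same caught or free. If the hidden catch holds it, it rises only about 0.023 rad (4 mm at the handle) and stops hard; else it swings freely (about 5 N at the handle). The catch does not close again by itself.
- cover_hinge (a point): Point on the hinge line at the middle of the box's back rim, 120 mm behind the box's centre, 135 mm above the bench. The hinge line runs along the box's y axis.
- handle (a point): Middle of the black handle bar on the white cover: round, 14 mm thick, 100 mm long, parallel to the hinge line, on a leg at each end. Cover shut, it lies 190 mm in front of the hinge line and 50 mm above it (185 mm above the bench, 33 mm free under it). Moves with the cover; axes: x to the hinge, y along the bar, z out of the cover.
- lever (a joint): Angle of the red release lever, rad: 0 (starts at 0 to 0.12) is rest, arm along the box's -y; it swings flat over the cover, counter-clockwise seen from above (knob first towards the hinge), to a stop at 1.2 = fully over. Light friction (1.2 N at the knob); it stays where left. Past about 0.9 it has tripped a closed catch open for good.
- lever_knob (a point): Middle of the upright knob at the end of the red lever, 60 mm from its pivot: a round post 20 mm in diameter, 38 mm tall; its top lies 58 mm, its foot 20 mm, the lever's arm 22 to 31 mm and the cover's top face 10 mm above the height of the hinge line.
- lever_pivot (a point): Point on the lever's turning axis at the height of the knob's middle (39 mm above the hinge line's height); on the cover, 200 mm in front of the hinge line and 115 mm to the box's -y side.
- glue: Bystander: white glue bottle with orange cap, 60 mm wide, 170 mm tall, standing on the bench on the +y side of the box. Origin under its centre.
- tape_measure: Bystander: yellow tape measure, 72 x 38 x 66 mm, on the bench on the -y side of the box. Origin under its centre.
- tape_roll: Bystander: roll of light-brown tape lying flat, 100 mm wide, 36 mm high, on the bench on the -y side of the box. Origin under its centre.

How it is judged (in metres and radians):
On the way, in this order (a step that is already met when the one before it is completed fails the run):
1. the cover has been tugged up by its handle, with the lever not yet touched: either the catch took the pull, or the cover came up freely (value of joint lever below 0.3 rad and contact force between the fingers and cover above 0.5 N and (contact force between catch_c0 and cover above 2 N or value of joint cover above 0.045 rad)), for 0.05 s.
2. the cover is off its catch and coming up (value of joint cover above 0.3 rad), for 0.05 s.
At the end, for the whole second after the job is handed in: The cover stands still, at least 0.75 rad open, carried by the gripper's fingers (it has no stay, so it falls shut without them); the lever is fully over (beyond 1.0 rad) if the catch had been caught, or still at rest (below 0.3 rad) if it had been free (value of joint cover above 0.75 rad and velocity of joint cover between -0.1 and 0.1 rad/s and contact force between the fingers and cover above 1 N and ((distance of catch_c0 from where it was at the start of the episode above 0.0095 m and value of joint lever above 1 rad) or (distance of catch_c0 from where it was at the start of the episode below 0.0095 m and value of joint lever below 0.3 rad))); the arm keeps its last pose, push and grip.
It fails at once if a caught cover was forced (more than 60 N on the catch) (contact force between catch_c0 and cover above 60 N).
It fails at once if a bystander was shoved or knocked over (distance of any of glue, tape_measure, tape_roll from where it was at the start of the episode above 0.03 m).
It also fails if it takes over 64 s, if anything falls off the work surface, if the arm or the gripper's body presses on something with over 40 N, if the wrist force passes 120 N, or if a joint passes its speed limit or range.

## Working session

There is one attempt and no reset: what is moved stays moved. The work goes in short steps, Python scripts to look and compute and a tool call to move; the robot and the scene stay as the last step left them, time stands still between calls to the robot, and variables do not carry over. Pictures are saved under pics/ and viewed, and the job is handed in when it is done.

Besides the shell and the picture viewer there is one more tool, called after "Call:" in YAML: its name, and indented under it one key for each argument. drive_tool: Moves the arm, as the interface text tells. Its arguments: {"type":"object","properties":{"moves":{"type":"array"},"grip_force":{"type":"number"}},"required":["moves"]}

```bash
mkdir -p pics; ls
cat > h.py <<'E'
import numpy as np, cv2
from workcell import telemetry, grab_frame, job
E
python3 - <<'E'
from h import *
import pickle
s=telemetry.state()
print({k:np.round(v,3).tolist() for k,v in s.items()})
fr={}
for n in("side","top","wrist"):
    f=grab_frame(n); fr[n]=f
    cv2.imwrite(f"pics/a_{n}.png",f["color"]); print(n,f["vertical_fov"],f["cx"],f["cy"],f["dist"],np.round(f["pose"],2).tolist())
pickle.dump(fr,open("a.pkl","wb"))
E
```

```text
pics
{'time_s': 0.0, 'qpos': [66.521, 18.352, 89.707, 0.0, 72.042, -1.144], 'qvel': [-0.008, -0.03, -0.081, 0.006, 0.096, -0.071], 'effort': [-0.001, -41.245, -23.197, 0.072, 0.046, -0.0], 'ee_pos': [218.292, 531.412, 213.109], 'ee_rot': [-179.899, -0.002, 157.665], 'force': [0.577, 0.196, 0.361], 'torque': [0.039, -0.036, 0.03], 'gripper_width': 91.26}
side 45.54235776158223 258.08630718118843 192.47148244740004 [0.05924177 0.         0.         0.         0.        ] [[0.86, -0.28, 0.43, -12.66], [-0.51, -0.51, 0.69, -905.1], [0.02, -0.81, -0.58, 889.69], [0.0, 0.0, 0.0, 1.0]]
top 44.45476103535055 256.0156470059631 193.64583592195714 [-0.08113275  0.          0.          0.          0.        ] [[0.08, -0.97, 0.22, 202.14], [-1.0, -0.08, 0.01, -5.69], [0.0, -0.22, -0.98, 1756.66], [0.0, 0.0, 0.0, 1.0]]
wrist 61.195679507686194 256.4768900676167 188.42887470027148 [-0.00192926  0.          0.          0.          0.        ] [[0.38, 0.9, 0.22, 158.35], [0.92, -0.37, -0.09, 555.79], [-0.0, 0.23, -0.97, 383.88], [0.0, 0.0, 0.0, 1.0]]
```

View pics/a_side.png

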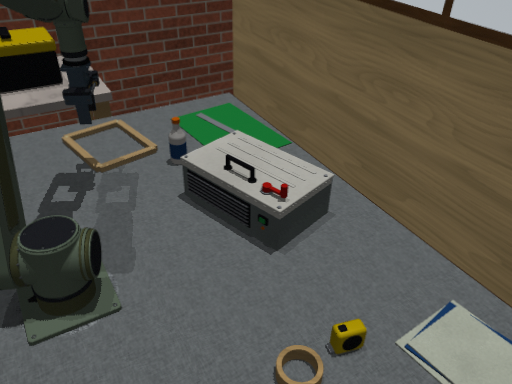

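View pics/a_top.png

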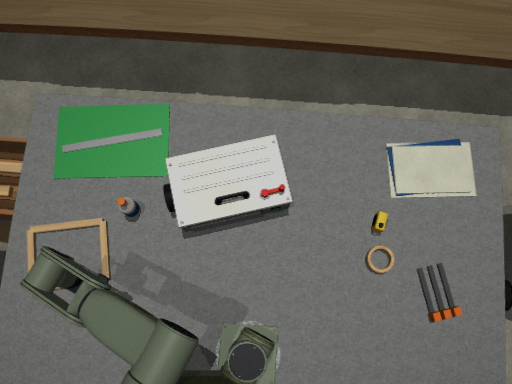

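View pics/a_wrist.png

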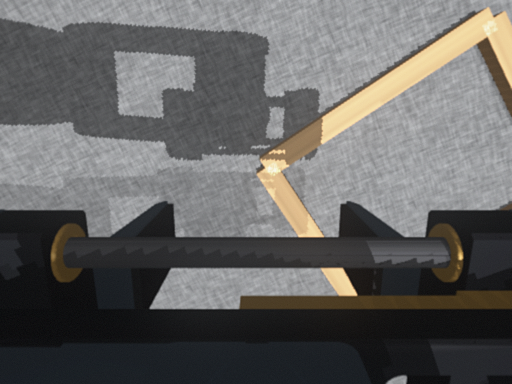

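The top view shows the white cover with corners near (166,157), (275,138), (290,206) and (180,226). The black handle is near (232,199) and the red lever spans about (264,193) to (284,188). The side view shows the same, with the lever pointing to −y. The bystanders stand well clear.

```bash
cat >> h.py <<'E'
def K(f):
    fl=f["color"].shape[0]/2/np.tan(np.radians(f["vertical_fov"])/2)
    return np.array([[fl,0,f["cx"]],[0,fl,f["cy"]],[0,0,1.]])
def rays(f,px):
    u=cv2.undistortPoints(np.array(px,float).reshape(-1,1,2),K(f),np.array(f["dist"],float)).reshape(-1,2)
    P=np.array(f["pose"]); d=np.c_[u,np.ones(len(u))]@P[:3,:3].T
    return P[:3,3],d
def onplane(f,px,z):
    o,d=rays(f,px); t=(z-o[2])/d[:,2]; return o+t[:,None]*d
def proj(f,pts):
    P=np.linalg.inv(np.array(f["pose"])); 
    r,_=cv2.Rodrigues(P[:3,:3]); return cv2.projectPoints(np.array(pts,float).reshape(-1,1,3),r,P[:3,3],K(f),np.array(f["dist"],float))[0].reshape(-1,2)
def tri(f,p,g,q):
    o1,d1=rays(f,[p]);o2,d2=rays(g,[q]);d1=d1[0];d2=d2[0]
    t=np.linalg.lstsq(np.c_[d1,-d2],o2-o1,rcond=None)[0]
    a=o1+t[0]*d1;b=o2+t[1]*d2
    return (a+b)/2,np.linalg.norm(a-b)
E
python3 - <<'E'
from h import *
import pickle
fr=pickle.load(open("a.pkl","rb"))
f=fr["top"]; hsv=cv2.cvtColor(f["color"],cv2.COLOR_BGR2HSV)
w=((hsv[...,1]<40)&(hsv[...,2]>150)).astype(np.uint8); w[:,320:]=0
n,l,st,c=cv2.connectedComponentsWithStats(w); i=1+st[1:,4].argmax()
m=(l==i).astype(np.uint8); print(st[i])
cn=max(cv2.findContours(m,cv2.RETR_EXTERNAL,cv2.CHAIN_APPROX_NONE)[0],key=cv2.contourArea)
W=onplane(f,cn.reshape(-1,2),145)[:,:2]
r=cv2.minAreaRect(W.astype(np.float32)); print("rect mm",r); print(cv2.boxPoints(r))
B=cv2.boxPoints(cv2.minAreaRect(cn));print(B)
for nm,g in (("top",f),("side",fr["side"])):
    hv=cv2.cvtColor(g["color"],cv2.COLOR_BGR2HSV)
    red=(((hv[...,0]<6)|(hv[...,0]>174))&(hv[...,1]>150)&(hv[...,2]>80)).astype(np.uint8)
    n,l,st,c=cv2.connectedComponentsWithStats(red)
    for k in range(1,n):
        if st[k,4]>20: print(nm,"red",st[k],c[k])
x,y,ww,hh=185,150,110,80
hull=cv2.convexHull(cn); hm=cv2.fillConvexPoly(np.zeros_like(m),hull,1)
bl=((hsv[...,2]<60)&(hm>0)).astype(np.uint8)
n,l,st,c=cv2.connectedComponentsWithStats(bl)
for k in range(1,n):
    if st[k,4]>10: print("blk",st[k],c[k], cv2.minAreaRect(np.argwhere(l==k)[:,::-1].astype(np.float32)), onplane(f,[c[k]],185))
a=cv2.resize(f["color"][130:240,150:310],None,fx=5,fy=5,interpolation=cv2.INTER_CUBIC); cv2.imwrite("pics/b1.png",a)
g=fr["side"]; a=cv2.resize(g["color"][125:245,175:340],None,fx=4.8,fy=4.8,interpolation=cv2.INTER_CUBIC); cv2.imwrite("pics/b2.png",a)
E
```

```text
[ 166  135  127   92 7479]
rect mm ((603.3824462890625, 117.7679443359375), (254.25729370117188, 406.77899169921875), 17.40644073486328)
[[ 421.23187   273.8133  ]
 [ 542.919    -114.33797 ]
 [ 785.533     -38.277405]
 [ 663.8459    349.87384 ]]
[[163.29398 158.25728]
 [277.26907 133.14412]
 [292.29922 201.35783]
 [178.32413 226.471  ]]
top red [262 185  22  12 100] [271.26 190.86]
side red [263 182  18  11  74] [270.59459459 186.98648649]
side red [281 184   7   4  22] [283.95454545 185.40909091]
blk [215 192  34  13 150] [231.17333333 196.85333333] ((231.42942810058594, 197.68234252929688), (6.941773891448975, 34.38347244262695), 77.47119140625) [[531.80626863  97.51666058 185.        ]]
```

```bash
sleep 1; ls pics
```

```text
a_side.png
a_top.png
a_wrist.png
b1.png
b2.png
```

View pics/b1.png

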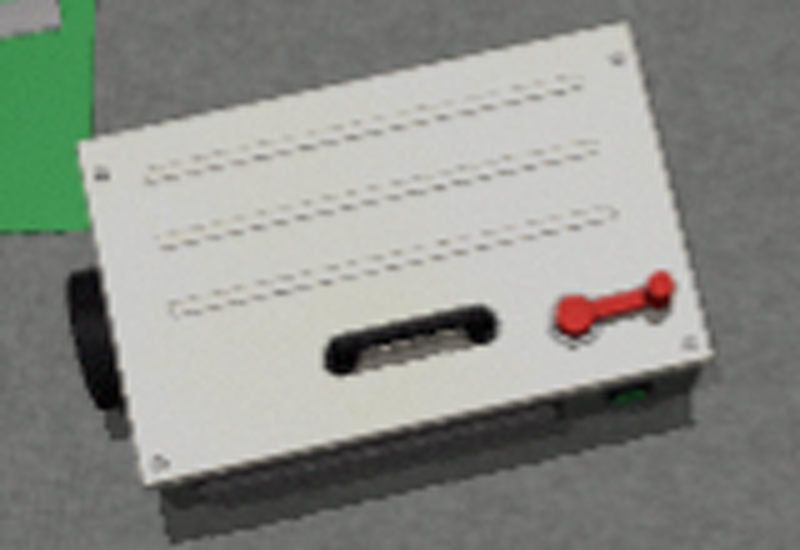

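View pics/b2.png

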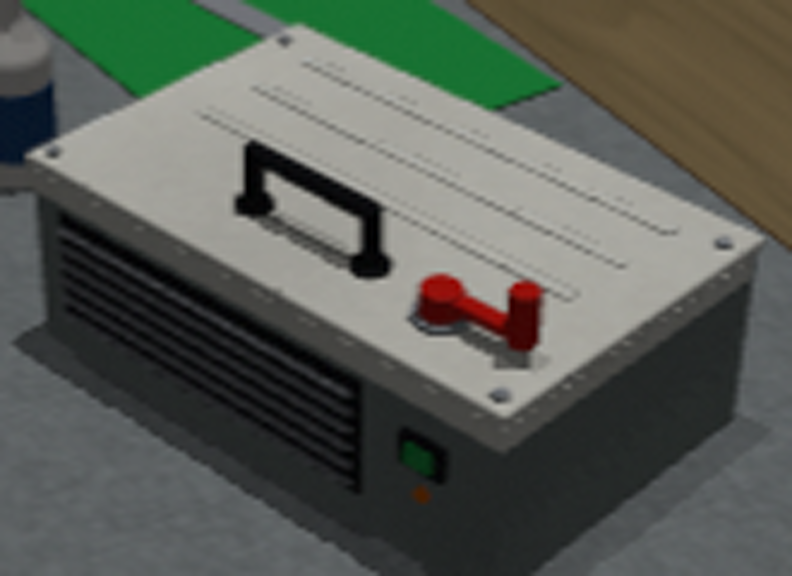

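Run:
```python
from h import *
import pickle
fr=pickle.load(open("a.pkl","rb")); f=fr["top"]; g=fr["side"]
c1=lambda x,y:((x+.5)/5-.5+150,(y+.5)/5-.5+130)
c2=lambda x,y:((x+.5)/4.8-.5+175,(y+.5)/4.8-.5+125)
L=[("bar+y",(338,337),(255,155)),("bar-y",(484,313),(370,207)),("knobtop",(660,283),(526,289)),("pivtop",(574,312),(441,285)),
("FL",(148,485),(28,157)),("FR",(712,355),(503,418)),("BR",(630,22),(765,241)),("BL",(80,142),(298,24))]
P={}
for n,a,b in L:
    p,e=tri(f,c1(*a),g,c2(*b)); P[n]=p; print(n,p.round(1),round(e,1))
hm=(P["bar+y"]+P["bar-y"])/2; v=P["bar+y"]-P["bar-y"]
print("handle",hm, np.linalg.norm(v),np.degrees(np.arctan2(-v[0],v[1])))
C=sum(P[k] for k in("FL","FR","BR","BL"))/4; print(C, [np.linalg.norm(P[a]-P[b]) for a,b in(("FL","FR"),("BL","BR"),("FL","BL"),("FR","BR"))])
v=P["FL"]-P["FR"];print(np.degrees(np.arctan2(-v[0],v[1])));v=P["BL"]-P["BR"];print(np.degrees(np.arctan2(-v[0],v[1])))
print("knob at z193",onplane(f,[c1(660,283)],193),onplane(g,[c2(526,289)],193))
print("bar at 190",onplane(f,[c1(338,337),c1(484,313)],187),onplane(g,[c2(255,155),c2(370,207)],187))
# model prediction
yaw=np.radians(17.4);x=np.array([np.cos(yaw),np.sin(yaw)]);y=np.array([-x[1],x[0]])
for c in (C[:2],hm[:2]+70*x):
    print("box",c,"handle",c-70*x,"pivot",c-80*x-115*y,"knob0",c-80*x-175*y)
```

```text
bar+y [525.9 146.8 178.9] 6.3
bar-y [549.7  47.4 188.5] 3.4
knobtop [580.9 -71.7 190.5] 0.7
pivtop [561.3 -14.4 165.3] 1.5
FL [421.  271.6 140.6] 1.6
FR [ 542.9 -113.2  141.3] 2.6
BR [785.2 -39.2 140. ] 2.3
BL [663.1 348.  142.9] 2.7
handle [537.78516855  97.13506372 183.70370658] 102.64278278374616 13.50234702578865
[603.03807998 116.81132512 141.22735532] [np.float64(403.6419260266344), np.float64(406.0432798450827), np.float64(253.84337557360453), np.float64(253.39502485103736)]
17.57398295406972
17.509819680273495
knob at z193 [[580.63025138 -71.7556759  193.        ]] [[578.43759198 -74.64637728 193.        ]]
bar at 190 [[527.17492165 144.95890496 187.        ]
 [551.65678702  46.83451838 187.        ]] [[516.53523036 135.31700181 187.        ]
 [549.08199892  49.66468402 187.        ]]
box [603.03807998 116.81132512] handle [536.24125699  95.87846967] pivot [561.08854481 -16.84957604] knob0 [579.03099235 -74.10399575]
box [604.58199155 118.06791918] handle [537.78516855  97.13506372] pivot [562.63245637 -15.59298198] knob0 [580.57490391 -72.84740169]
```

The measurements agree. From the corners and the handle, the box centre is at about (603.5, 117), yaw 17.4°. The handle is at (537, 96.5, 185), the knob at (580, −73) and the pivot at (561.5, −16). The cover measures 254×405 mm, against 256×408 stated. I'll rotate and approach.

Add to h.py:
```python
from scipy.spatial.transform import Rotation as Ro
BX=np.array([603.5,117.2]);YA=np.radians(17.4);ex=np.array([np.cos(YA),np.sin(YA)]);ey=np.array([-ex[1],ex[0]])
def st(t=None,yawdeg=17.4):
    s=telemetry.state(); R=Ro.from_euler("xyz",s["ee_rot"],degrees=True).as_matrix(); p=np.array(s["ee_pos"])
    print("t",s["time_s"],"p",p.round(1),"rot",np.round(s["ee_rot"],2),"F",np.round(s["force"],1),"w",round(float(s["gripper_width"]),1),"q",np.round(s["qpos"],0))
    a=np.degrees(np.arctan2(R[1,1],R[0,1])); d=(yawdeg-a+90)%180-90
    print("jaw dir",round(a,2),"yaw units",round(-np.radians(d)/.15,2))
    if t is not None: print("tool units to target",(R.T@(np.array(t)-p)/20).round(2))
    b=p[:2]-BX; print("box coords",round(b@ex,1),round(b@ey,1))
```

```text
(no output)
```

Call:
drive_tool:
  moves:
    - {"claw": -1, "dz": -0.5, "yaw": 1, "dx": 0, "dy": 0}
    - {"claw": -1, "dx": 0, "dy": 0, "dz": -0.5, "yaw": 1}
    - {"claw": -1, "dx": 0, "dy": 0, "dz": -0.3, "yaw": 1}
    - {"claw": -1, "dx": 0, "dy": 0, "dz": 0, "yaw": 1}
    - {"claw": -1, "dx": 0, "dy": 0, "dz": 0, "yaw": 1}
  grip_force: 12

```text
time_s: 0.78
ee_pos: [217.9, 530.4, 238.1]
ee_rot: [-179.7, 0.2, 113.3]
force: [-0.7, 0.2, -1.2]
gripper_width: 91.0
```

```bash
python3 -c "
from h import *
st([537,96.5,240])"
```

```text
t 0.775 p [217.9 530.4 238.1] rot [-179.75    0.24  113.29] F [-0.7  0.2 -1.2] w 91.0 q [67. 18. 87. -0. 76. 43.]
jaw dir 23.29 yaw units 0.69
tool units to target [-2.624e+01  6.080e+00 -2.000e-02]
box coords -244.4 509.7
```

Call:
drive_tool:
  moves:
    - {"claw": -1, "dx": 0, "dy": 0, "dz": 0, "yaw": 0.7}
    - {"claw": -1, "dx": -1, "dy": 0.3, "dz": 0, "yaw": 0}
    - {"claw": -1, "dx": -1, "dy": 0.3, "dz": 0, "yaw": 0}
    - {"claw": -1, "dx": -1, "dy": 0.3, "dz": 0, "yaw": 0}
    - {"claw": -1, "dx": -1, "dy": 0.3, "dz": 0, "yaw": 0}

```text
time_s: 1.4
ee_pos: [267.0, 455.3, 237.2]
ee_rot: [-179.7, 0.5, 107.4]
force: [-0.5, 0.8, -0.3]
gripper_width: 91.2
```

```bash
python3 -c "
from h import *
st([537,96.5,240])"
```

```text
t 1.4 p [267.  455.3 237.2] rot [-179.7     0.46  107.41] F [-0.5  0.8 -0.3] w 91.2 q [58. 14. 93. -0. 74. 41.]
jaw dir 17.41 yaw units 0.0
tool units to target [-2.116e+01  7.510e+00 -1.000e-02]
box coords -220.0 423.2
```

Call:
drive_tool:
  moves:
    - {"claw": -1, "dx": -1, "dy": 0.36, "dz": 0, "yaw": 0}
    - {"claw": -1, "dx": -1, "dy": 0.36, "dz": 0, "yaw": 0}
    - {"claw": -1, "dx": -1, "dy": 0.36, "dz": 0, "yaw": 0}
    - {"claw": -1, "dx": -1, "dy": 0.36, "dz": 0, "yaw": 0}
    - {"claw": -1, "dx": -1, "dy": 0.36, "dz": 0, "yaw": 0}

```text
time_s: 2.02
ee_pos: [335.6, 359.8, 238.3]
ee_rot: [-179.7, 0.6, 107.5]
force: [-0.2, -0.1, -0.2]
gripper_width: 91.1
```

Call:
drive_tool:
  moves:
    - {"claw": -1, "dx": -1, "dy": 0.36, "dz": 0, "yaw": 0}
    - {"claw": -1, "dx": -1, "dy": 0.36, "dz": 0, "yaw": 0}
    - {"claw": -1, "dx": -1, "dy": 0.36, "dz": 0, "yaw": 0}
    - {"claw": -1, "dx": -1, "dy": 0.36, "dz": 0, "yaw": 0}
    - {"claw": -1, "dx": -1, "dy": 0.36, "dz": 0, "yaw": 0}

```text
time_s: 2.65
ee_pos: [402.3, 264.2, 239.7]
ee_rot: [-179.7, 0.7, 107.6]
force: [-0.1, 0.2, -0.1]
gripper_width: 91.5
```

Call:
drive_tool:
  moves:
    - {"claw": -1, "dx": -1, "dy": 0.36, "dz": 0, "yaw": 0}
    - {"claw": -1, "dx": -1, "dy": 0.36, "dz": 0, "yaw": 0}
    - {"claw": -1, "dx": -1, "dy": 0.36, "dz": 0, "yaw": 0}
    - {"claw": -1, "dx": -1, "dy": 0.36, "dz": 0, "yaw": 0}
    - {"claw": -1, "dx": -1, "dy": 0.36, "dz": 0, "yaw": 0}

```text
time_s: 3.28
ee_pos: [467.3, 168.7, 241.1]
ee_rot: [-179.7, 0.8, 107.6]
force: [-0.6, 0.2, 0.3]
gripper_width: 91.0
```

```bash
python3 -c "
from h import *
st([537,96.5,235])"
```

```text
t 3.275 p [467.3 168.7 241.1] rot [-179.68    0.78  107.63] F [-0.6  0.2  0.3] w 91.0 q [19. 10. 96. -1. 73.  2.]
jaw dir 17.63 yaw units 0.03
tool units to target [-4.49  2.23  0.36]
box coords -114.5 89.9
```

Call:
drive_tool:
  moves:
    - {"claw": -1, "dx": -0.95, "dy": 0.47, "dz": 0, "yaw": 0}
    - {"claw": -1, "dx": -0.95, "dy": 0.47, "dz": 0, "yaw": 0}
    - {"claw": -1, "dx": -0.95, "dy": 0.47, "dz": 0, "yaw": 0}
    - {"claw": -1, "dx": -0.95, "dy": 0.47, "dz": 0.1, "yaw": 0}
    - {"claw": -1, "dx": -0.8, "dy": 0.4, "dz": 0.1, "yaw": 0}

```text
time_s: 3.9
ee_pos: [538.7, 84.7, 238.6]
ee_rot: [-179.6, 0.8, 107.6]
force: [-0.2, 0.1, -0.2]
gripper_width: 91.0
```

```bash
python3 -c "
from h import *
st([537,96.5,235])
f=grab_frame('wrist');cv2.imwrite('pics/c_wrist.png',f['color'])
print(proj(f,[[537,96.5,185]]))
import pickle;f=grab_frame('top');cv2.imwrite('pics/c_top.png',f['color'])
"
```

```text
t 3.9 p [538.7  84.7 238.6] rot [-179.64    0.85  107.63] F [-0.2  0.1 -0.2] w 91.0 q [ 8. 15. 91. -1. 74. -9.]
jaw dir 17.62 yaw units 0.03
tool units to target [0.59 0.1  0.17]
box coords -71.5 -11.6
[[259.22374254 185.54645298]]
```

View pics/c_wrist.png

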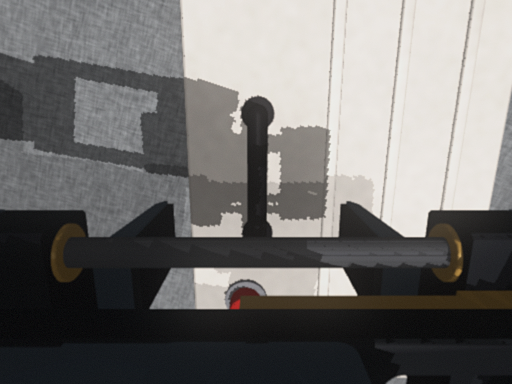

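The wrist view shows the bar upright in the picture at column ~257, with leg ends near rows 112 and 232. It is centred between the jaws, and my estimate projects to (259,186), so they agree. I'll descend and grip.

Call:
drive_tool:
  moves:
    - {"claw": -1, "dx": 0.6, "dy": 0, "dz": 0.5, "yaw": 0}
    - {"claw": -1, "dx": 0, "dy": 0, "dz": 0.8, "yaw": 0}
    - {"claw": -1, "dx": 0, "dy": 0, "dz": 0.8, "yaw": 0}
    - {"claw": -1, "dx": 0, "dy": 0, "dz": 0.7, "yaw": 0}
    - {"claw": -1, "dx": 0, "dy": 0, "dz": 0.4, "yaw": 0}

```text
time_s: 4.62
ee_pos: [531.9, 100.1, 170.2]
ee_rot: [-179.5, 0.7, 107.8]
force: [-0.2, 0.8, 0.6]
gripper_width: 91.6
```

```bash
python3 -c "
from h import *
st([537,96.5,166])"
```

```text
t 4.625 p [531.9 100.1 170.2] rot [-179.52    0.69  107.78] F [-0.2  0.8  0.6] w 91.6 q [10. 17. 98. -1. 65. -8.]
jaw dir 17.77 yaw units 0.04
tool units to target [-0.25  0.19  0.21]
box coords -73.4 5.1
```

Call:
drive_tool:
  moves:
    - {"claw": -1, "dx": -0.2, "dy": 0.2, "dz": 0.15, "yaw": 0}
    - {"claw": 1, "dx": 0, "dy": 0, "dz": 0, "yaw": 0}
    - {"claw": 1, "dx": 0, "dy": 0, "dz": 0, "yaw": 0}
    - {"claw": 1, "dx": 0, "dy": 0, "dz": 0, "yaw": 0}
    - {"claw": 1, "dx": 0, "dy": 0, "dz": 0, "yaw": 0}
  grip_force: 12

```text
time_s: 5.25
ee_pos: [537.9, 97.7, 167.8]
ee_rot: [-179.6, 0.7, 107.8]
force: [-0.7, -1.1, 0.2]
gripper_width: 54.3
```

Call:
drive_tool:
  moves:
    - {"claw": 1, "dx": 0, "dy": 0, "dz": 0, "yaw": 0}
    - {"claw": 1, "dx": 0, "dy": 0, "dz": 0, "yaw": 0}

```text
time_s: 5.5
ee_pos: [538.0, 97.7, 168.1]
ee_rot: [-179.7, 0.7, 107.8]
force: [-0.9, 0.0, 0.6]
gripper_width: 34.2
```

```bash
python3 -c "
from h import *
st([537,96.5,166])"
```

```text
t 5.5 p [538.   97.7 168.1] rot [-179.66    0.7   107.78] F [-0.9  0.   0.6] w 34.2 q [10. 18. 97. -1. 65. -8.]
jaw dir 17.78 yaw units 0.04
tool units to target [-0.04 -0.06  0.11]
box coords -68.3 1.0
```

Call:
drive_tool:
  moves:
    - {"claw": 1, "dx": 0, "dy": 0, "dz": 0.1, "yaw": 0}
    - {"claw": 1, "dx": 0, "dy": 0, "dz": 0, "yaw": 0}
    - {"claw": 1, "dx": 0, "dy": 0, "dz": 0, "yaw": 0}
    - {"claw": 1, "dx": 0, "dy": 0, "dz": 0, "yaw": 0}

```text
time_s: 6.0
ee_pos: [534.6, 96.6, 165.7]
ee_rot: [-179.2, 0.7, 107.8]
force: [-0.1, -0.6, -0.4]
gripper_width: 13.8
```

```bash
python3 -c "
from h import *
st([537,96.5,166])"
```

```text
t 6.0 p [534.6  96.6 165.7] rot [-179.18    0.68  107.76] F [-0.1 -0.6 -0.4] w 13.8 q [10. 18. 98. -1. 65. -8.]
jaw dir 17.75 yaw units 0.04
tool units to target [-0.04  0.11 -0.02]
box coords -71.9 1.0
```

Gripped: opening 13.8 mm on the 14 mm bar. Now a gentle tug in millimetre steps.

Call:
drive_tool:
  moves:
    - {"claw": 1, "dx": 0, "dy": 0, "dz": -0.1, "yaw": 0}
    - {"claw": 1, "dx": 0, "dy": 0, "dz": -0.1, "yaw": 0}

```text
time_s: 6.25
ee_pos: [535.1, 96.8, 168.0]
ee_rot: [-179.2, 0.7, 107.8]
force: [2.9, 0.9, -6.6]
gripper_width: 13.7
```

Call:
drive_tool:
  moves:
    - {"claw": 1, "dx": 0, "dy": 0, "dz": -0.1, "yaw": 0}

```text
time_s: 6.38
ee_pos: [535.4, 96.9, 169.5]
ee_rot: [-179.2, 0.7, 107.8]
force: [3.2, 0.2, -7.8]
gripper_width: 13.3
```

Call:
drive_tool:
  moves:
    - {"claw": 1, "dx": 0, "dy": 0, "dz": -0.1, "yaw": 0}

```text
time_s: 6.5
ee_pos: [536.0, 97.1, 171.3]
ee_rot: [-179.2, 0.7, 107.8]
force: [3.1, 0.6, -7.3]
gripper_width: 13.7
```

Call:
drive_tool:
  moves:
    - {"claw": 1, "dx": 0, "dy": 0, "dz": -0.1, "yaw": 0}

```text
time_s: 6.62
ee_pos: [536.5, 97.2, 173.4]
ee_rot: [-179.3, 0.7, 107.8]
force: [4.5, 0.4, -6.9]
gripper_width: 13.6
```

Call:
drive_tool:
  moves:
    - {"claw": 1, "dx": 0, "dy": 0, "dz": -0.1, "yaw": 0}

```text
time_s: 6.75
ee_pos: [537.2, 97.4, 175.6]
ee_rot: [-179.4, 0.7, 107.7]
force: [4.3, 2.0, -7.7]
gripper_width: 13.8
```

Call:
drive_tool:
  moves:
    - {"claw": 1, "dx": 0, "dy": 0, "dz": -0.1, "yaw": 0}

```text
time_s: 6.88
ee_pos: [537.9, 97.7, 177.9]
ee_rot: [-179.5, 0.7, 107.8]
force: [5.6, 1.5, -8.3]
gripper_width: 13.5
```

Call:
drive_tool:
  moves:
    - {"claw": 1, "dx": 0, "dy": 0, "dz": -0.1, "yaw": 0}

```text
time_s: 7.0
ee_pos: [538.6, 97.9, 180.1]
ee_rot: [-179.6, 0.7, 107.8]
force: [4.7, 0.4, -8.4]
gripper_width: 13.5
```

The handle rose 14 mm with a steady ~8 N and drifted +x as the cover's arc would carry it. That would mean the cover is free. The pads could also be slipping, so I'll check in the camera images.

```bash
python3 -c "
from h import *
import pickle
st()
fr=pickle.load(open('a.pkl','rb'))
f=grab_frame('side')
g=fr['side']
c=lambda f:cv2.resize(f['color'][125:245,175:340],None,fx=4.8,fy=4.8,interpolation=cv2.INTER_CUBIC)
cv2.imwrite('pics/d1.png',c(f))
w=grab_frame('wrist');cv2.imwrite('pics/d2.png',w['color'])
y=(BX-135*0*ex)
for th in (0,.023,.076):
    pts=[]
    for r,h,s in((248,10,-204),(248,10,204),(200,31+5,-115),(200,58,-175)):
        x=120-r*np.cos(th)+h*np.sin(th);z=135+r*np.sin(th)+h*np.cos(th)
        pts.append(np.r_[BX+x*ex+s*ey,z])
    print(th,((proj(f,pts)-[175,125])*4.8).round(0).tolist())
"
```

```text
t 7.0 p [538.6  97.9 180.1] rot [-179.56    0.7   107.75] F [ 4.7  0.4 -8.4] w 13.5 q [10. 17. 96. -1. 67. -8.]
jaw dir 17.75 yaw units 0.04
box coords -67.7 1.0
0 [[505.0, 413.0], [25.0, 148.0], [443.0, 276.0], [525.0, 286.0]]
0.023 [[506.0, 405.0], [24.0, 140.0], [444.0, 269.0], [527.0, 278.0]]
0.076 [[509.0, 385.0], [24.0, 122.0], [448.0, 253.0], [532.0, 260.0]]
```

View pics/d1.png

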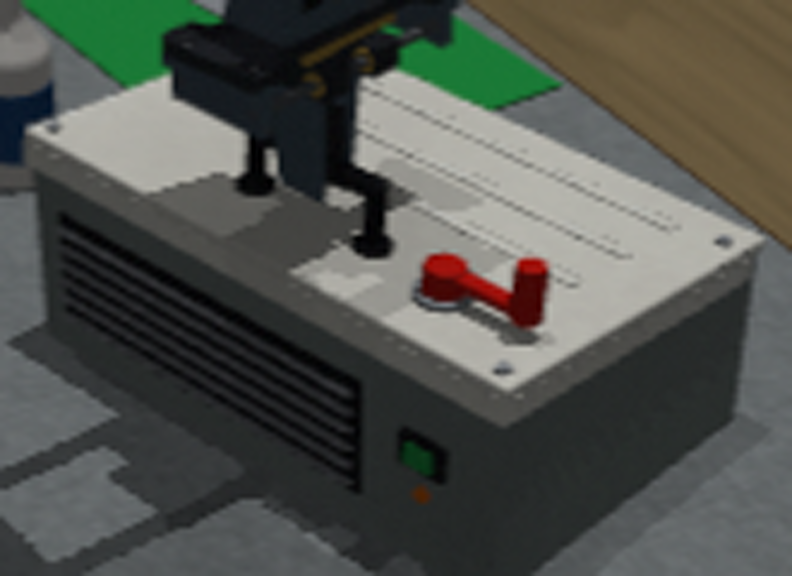

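The side view shows the cover's front-right corner risen from (503,418) to (507,390), and the knob top from (526,289) to (532,262). That matches 0.076 rad (predicted 28 px), three times the caught limit of 0.023 rad. So the cover is free and I leave the lever alone. Next I firm up the grip and lift along the hinge arc.

Call:
drive_tool:
  moves:
    - {"claw": 1, "dx": 0, "dy": 0, "dz": 0, "yaw": 0}
    - {"claw": 1, "dx": 0, "dy": 0.12, "dz": -0.32, "yaw": 0}
    - {"claw": 1, "dx": 0, "dy": 0.2, "dz": -0.5, "yaw": 0}
    - {"claw": 1, "dx": 0, "dy": 0.26, "dz": -0.62, "yaw": 0}
  grip_force: 30

```text
time_s: 7.6
ee_pos: [549.6, 101.3, 207.9]
ee_rot: [-179.4, 0.7, 107.7]
force: [7.7, 0.8, -11.1]
gripper_width: 13.1
```

```bash
cat >> h.py <<'E'
def th():
    s=telemetry.state(); R=Ro.from_euler("xyz",s["ee_rot"],degrees=True).as_matrix(); g=np.array(s["ee_pos"])-19*R[:,2]
    b=(g[:2]-BX)@ex-120; z=g[2]-135
    print("grasp rel hinge",round(b,1),round(z,1),"r",round(np.hypot(b,z),1),"theta",round(np.arctan2(z,-b)-np.arctan2(50,190),3))
E
python3 -c "
from h import *
st();th()"
```

```text
t 7.6 p [549.6 101.3 207.9] rot [-179.41    0.73  107.73] F [  7.7   0.8 -11.1] w 13.1 q [10. 17. 92. -1. 71. -8.]
jaw dir 17.73 yaw units 0.04
box coords -56.2 1.0
grasp rel hinge -176.0 91.9 r 198.5 theta 0.224
```

Call:
drive_tool:
  moves:
    - {"claw": 1, "dx": 0, "dy": 0.4, "dz": -0.6, "yaw": 0}
    - {"claw": 1, "dx": 0, "dy": 0.42, "dz": -0.58, "yaw": 0}
    - {"claw": 1, "dx": 0, "dy": 0.45, "dz": -0.55, "yaw": 0}
    - {"claw": 1, "dx": 0, "dy": 0.47, "dz": -0.52, "yaw": 0}

```text
time_s: 8.1
ee_pos: [576.2, 109.7, 250.2]
ee_rot: [-178.1, 0.8, 107.7]
force: [2.0, -0.1, -9.3]
gripper_width: 13.5
```

```bash
python3 -c "
from h import *
st();th()"
```

```text
t 8.1 p [576.2 109.7 250.2] rot [-178.08    0.79  107.72] F [ 2.  -0.1 -9.3] w 13.5 q [10. 19. 83. -1. 80. -7.]
jaw dir 17.7 yaw units 0.03
box coords -28.3 1.0
grasp rel hinge -147.7 134.2 r 199.5 theta 0.48
```

Call:
drive_tool:
  moves:
    - {"claw": 1, "dx": 0, "dy": 0.52, "dz": -0.47, "yaw": 0}
    - {"claw": 1, "dx": 0, "dy": 0.55, "dz": -0.43, "yaw": 0}
    - {"claw": 1, "dx": 0, "dy": 0.58, "dz": -0.4, "yaw": 0}
    - {"claw": 1, "dx": 0, "dy": 0.6, "dz": -0.36, "yaw": 0}

```text
time_s: 8.6
ee_pos: [607.4, 119.4, 280.8]
ee_rot: [-175.9, 0.8, 107.7]
force: [-5.1, -1.8, -2.9]
gripper_width: 13.3
```

```bash
python3 -c "
from h import *
st();th()"
```

```text
t 8.6 p [607.4 119.4 280.8] rot [-175.93    0.82  107.69] F [-5.1 -1.8 -2.9] w 13.3 q [11. 23. 73. -1. 88. -7.]
jaw dir 17.63 yaw units 0.03
box coords 4.4 0.9
grasp rel hinge -114.3 164.8 r 200.5 theta 0.707
```

Call:
drive_tool:
  moves:
    - {"claw": 1, "dx": 0, "dy": 0.56, "dz": -0.4, "yaw": 0}
    - {"claw": 1, "dx": 0, "dy": 0.56, "dz": -0.36, "yaw": 0}
    - {"claw": 1, "dx": 0, "dy": 0.5, "dz": -0.26, "yaw": 0}

```text
time_s: 8.98
ee_pos: [632.3, 127.2, 297.4]
ee_rot: [-174.6, 0.8, 107.7]
force: [-3.9, -1.0, -2.5]
gripper_width: 13.1
```

```bash
python3 -c "
from h import *
st();th()
f=grab_frame('side');cv2.imwrite('pics/e1.png',f['color'])"
```

```text
t 8.975 p [632.3 127.2 297.4] rot [-174.57    0.82  107.66] F [-3.9 -1.  -2.5] w 13.1 q [11. 26. 66. -1. 93. -7.]
jaw dir 17.58 yaw units 0.02
box coords 30.5 1.0
grasp rel hinge -87.7 181.3 r 201.4 theta 0.863
```

View pics/e1.png

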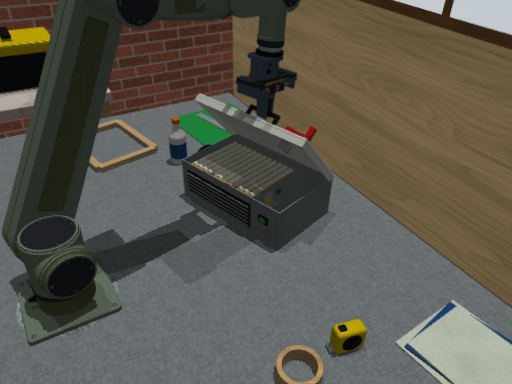

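The side view shows the cover well open, with its front edge running from about (199,97) to (305,143). The gripper is on the handle, and the glue, tape measure and tape roll are where they were. I'll add a little margin, let it settle and check the angle from the images.

Call:
drive_tool:
  moves:
    - {"claw": 1, "dx": 0, "dy": 0.4, "dz": -0.2, "yaw": 0}
    - {"claw": 1, "dx": 0, "dy": 0, "dz": 0, "yaw": 0}
    - {"claw": 1, "dx": 0, "dy": 0, "dz": 0, "yaw": 0}
    - {"claw": 1, "dx": 0, "dy": 0, "dz": 0, "yaw": 0}
    - {"claw": 1, "dx": 0, "dy": 0, "dz": 0, "yaw": 0}

```text
time_s: 9.65
ee_pos: [638.8, 129.2, 300.8]
ee_rot: [-174.3, 0.8, 107.7]
force: [-1.6, -0.8, -4.5]
gripper_width: 13.2
```

```bash
python3 -c "
from h import *
st();th()
f=grab_frame('side');st();th()
g=grab_frame('top');st()
cv2.imwrite('pics/f1.png',cv2.resize(f['color'][75:215,175:340],None,fx=4,fy=4,interpolation=cv2.INTER_CUBIC))
cv2.imwrite('pics/f2.png',cv2.resize(g['color'][110:250,150:310],None,fx=4,fy=4,interpolation=cv2.INTER_CUBIC))
for t in (.75,.8,.85,.9,.95):
    pts=[]
    for r,h,s in((248,10,-204),(248,10,204),(200,58,-175)):
        x=120-r*np.cos(t)+h*np.sin(t);z=135+r*np.sin(t)+h*np.cos(t)
        pts.append(np.r_[BX+x*ex+s*ey,z])
    print(t,((proj(f,pts)-[175,75])*4).round(0).tolist(),((proj(g,pts)-[150,110])*4).round(0).tolist())
"
```

```text
t 9.65 p [638.8 129.2 300.8] rot [-174.29    0.82  107.66] F [-1.6 -0.8 -4.5] w 13.2 q [11. 27. 64. -1. 94. -6.]
jaw dir 17.57 yaw units 0.02
box coords 37.3 0.9
grasp rel hinge -80.8 184.7 r 201.6 theta 0.901
t 9.7 p [638.8 129.3 300.8] rot [-174.28    0.82  107.66] F [-1.7 -0.7 -4.9] w 13.4 q [11. 27. 64. -1. 94. -6.]
jaw dir 17.58 yaw units 0.02
box coords 37.3 0.9
grasp rel hinge -80.8 184.7 r 201.6 theta 0.901
t 9.75 p [638.8 129.3 300.8] rot [-174.28    0.82  107.66] F [-1.6 -1.1 -5. ] w 13.3 q [11. 27. 64. -1. 94. -6.]
jaw dir 17.58 yaw units 0.02
box coords 37.3 1.0
0.75 [[508.0, 286.0], [79.0, 97.0], [536.0, 232.0]] [[565.0, 234.0], [63.0, 346.0], [510.0, 162.0]]
0.8 [[518.0, 270.0], [87.0, 83.0], [545.0, 220.0]] [[563.0, 220.0], [58.0, 333.0], [508.0, 149.0]]
0.85 [[528.0, 253.0], [96.0, 69.0], [554.0, 209.0]] [[561.0, 206.0], [54.0, 319.0], [505.0, 137.0]]
0.9 [[539.0, 237.0], [105.0, 56.0], [563.0, 199.0]] [[559.0, 192.0], [50.0, 305.0], [503.0, 124.0]]
0.95 [[549.0, 222.0], [115.0, 44.0], [572.0, 189.0]] [[556.0, 177.0], [46.0, 290.0], [500.0, 111.0]]
```

View pics/f1.png

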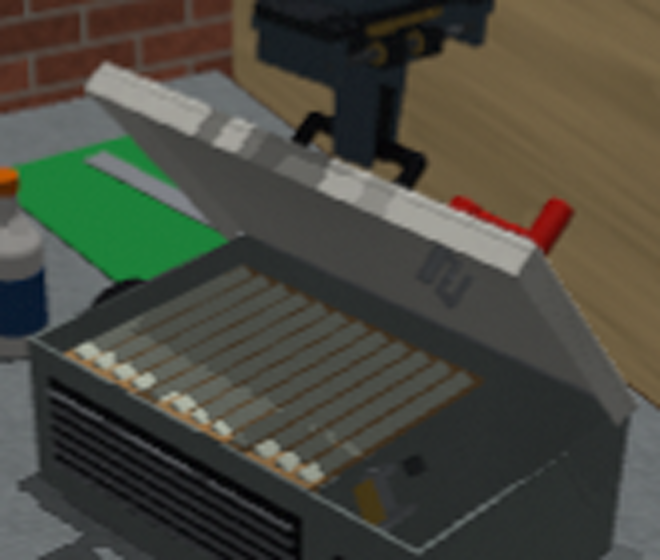

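View pics/f2.png

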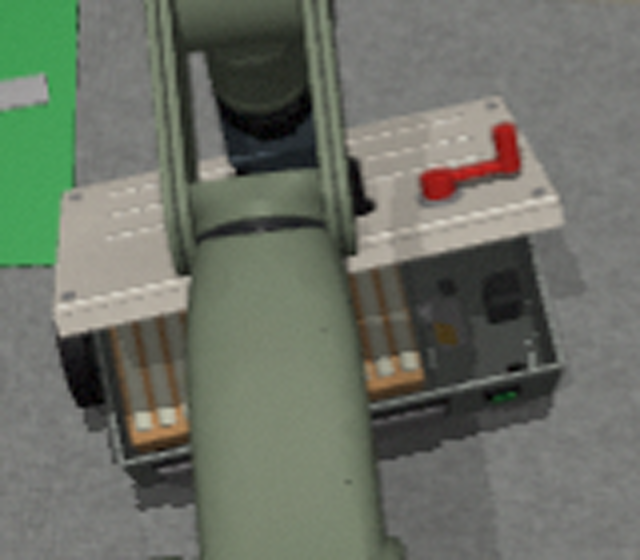

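The pictures put the cover at about 0.87–0.89 rad. In the side crop the front-right corner is at (537,240), and in the top crop at (558,200). Kinematics give 0.90. The lever is still at rest and the pose is steady, so I'm handing in.

```bash
python3 -c "
from h import *
print(np.abs(telemetry.state()['qvel']).max())
print(job.job_done())"
```

```text
0.05068239407620886
the job is handed in; nothing more can be done
None
```

The cover was not caught, so I left the red lever alone. The cover is now open about 0.88 rad (half-way to upright is 0.785), and the gripper is holding it still by the handle. I handed the job in at about 9.8 s; it reports no verdict.

- **Tug:** I gripped the bar lightly (12 N) and pulled up in small steps. The cover rose 14 mm at the handle under a steady 7–8 N. A caught cover would have stopped at 4 mm. The side camera showed the cover's corner rising to match about 0.076 rad, so the pads were not slipping.
- **Lift:** I raised the grip to 30 N and lifted along the hinge arc.
- **Cover angle:** The last checks disagreed slightly: 0.87–0.89 rad from the pictures, 0.90 rad from the arm's position. The measured grip radius came out about 5 mm larger than the handle's true radius, so I trust the pictures more.
- **Steadiness:** Arm joint speeds were at most 0.05°/s, and the tool carried about 5 N. The gripper tilted about 6° with the bar during the lift.
- **Surroundings:** The lever looked unmoved at rest, and the glue bottle, tape measure and tape roll appeared where they started. I judged these by eye in the pictures and did not measure them.

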